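# Slide the fixture plate out to its line and hold it down

### The job

Pull the steel stop pin up out of the riser block and put it in the steel cup on the right of the riser. Then, without lifting it, slide the wooden fixture plate straight out past the pin hole and over the end of the riser until the black line scribed across the plate is level with the riser's end edge, so that the screws of the motor bolted to it can be reached from below. The plate tips over if let go there, so finish while still holding it flat on the riser with the gripper, and leave the pliers, sanding block and small box alone.

Things in the scene. Friction and masses are not known exactly. Their poses are not given: they have to be found in the camera images.
- riser_end (a point): Middle of the top edge of the outward end of the wooden riser, a fixed bench block 220 mm long (local x), 104 mm wide (local y), 80 mm high. x points outward along the riser (away from its body, over the drop), z up. The riser's flat top is 80 mm above the bench and runs from x = -220 mm to 0 in this frame.
- plate_line (a point): Middle of the 3 mm black line scribed across the top of the fixture plate: plywood, 260 mm (x) x 80 mm (y) x 15 mm thick, loose on the riser. x points to the front (motor) end, 150 mm ahead of the line; the tail end is 110 mm behind it. To bring to x = 0 of riser_end, x axes parallel. The centre of mass is about 30 mm ahead of the line, so there the plate tips unless its tail is held.
- plate_grip (a point): Centre of the wooden grip block fixed on top of the plate near its tail: 50 mm long (plate x), 26 mm wide (plate y), 40 mm high; its underside is the plate's top face, 20 mm below this point. Same axes as plate_line, which lies 80 mm ahead along x.
- pin_stem (a point): Point on the upright round stem (16 mm across, 45 mm long) of the steel stop pin, 20 mm below its top, 30 mm above the riser's top. Below the stem a 22 mm collar, 5 mm thick, rests on the riser; a 12 mm shank goes 20 mm down a 14 mm hole 25 mm from the riser's end, blocking the plate. Pin 70 mm long, 60 g, z up its axis; lifts straight out. This point is 50 mm above the shank's tip.
- cup_rim (a point): Centre of the mouth of the steel cup that stands to the right of the riser (-y side; a similar cup at the back left is not meant), a loose open cup 85 mm across and 66 mm high (this point is 66 mm above the bench), inner width about 75 mm. z up.
- pliers_blue: Pliers with blue handles, 53x165x12 mm, lying on the bench; bystander. Origin at the centre of the underside.
- sanding_block: Wooden sanding block, 61x106x24 mm, on the bench; bystander. Origin at the centre of the underside.
- brass_box: Small brown slide-top box, 36x87x30 mm, on the bench; bystander. Origin at the centre of the underside.
- plate: The fixture plate with all it carries, about 0.35 kg. Origin at the centre of its underside, 20 mm ahead of the line and 15 mm below it; axes as plate_line. A small black geared motor, 49 mm tall and about 34 x 55 mm, is bolted on its top, centred 85 mm ahead of the origin.
- stop_pin: The stop pin itself (see pin_stem). Origin at the centre of the shank's lower end, 50 mm below pin_stem along its axis.

How it is judged:
By the outcome, as a careful person would: the job done as asked, in the order asked, and still so for the second after the job is handed in, while the arm keeps its last pose, push and grip.
It also fails if it takes over 54 s, if anything falls off the work surface, if the arm or the gripper's body presses on something with over 40 N, if the wrist force passes 120 N, or if a joint passes its speed limit or range.

### The arm

A 7-joint arm with a two-finger parallel gripper is mounted at the origin on a cart in front of the work surface, level with it; the furniture and walls round the work are solid. World frame = base frame: x ahead of the robot, y to its left, z up, the work surface at z = 0. Lengths are in m, angles in degrees, forces in N, time in s.
With the tool pointing down it reaches from about 0.35 to 0.9 m from the base axis. Payload 19.9 kg.
Tool frame: the origin (TCP) lies at the very end of the fingers, on their centre line; the grasp point (between the pads) lies 19 mm behind it (bot.tcp_to_grasp is the distance from the TCP to the grasp point, in m); z points along the fingers, y is the line along which they close (so a half turn about z gives the same grasp; the last joint's range is limited). The gripper opens to 94 mm and grips with 3 to 60 N. Pads are 16 mm wide; open, the fingers measure 119 mm over their backs; the gripper's body (75 mm by 177 mm) begins 78 mm behind the grasp point.
Start: joints at [-69.758, 23.915, -0.59, 92.452, 0.269, 63.638, -3.037], TCP at [0.24, 0.577, 0.205] pointing down, gripper open.
Joint ranges: [-161.28, 161.28], [-22.2, 115.67], [-73.04, 71.86], [3.21, 147.25], [-68.34, 248.33], [10.77, 114.83], [-161.83, 161.83]. Speed limits (degrees/s): [108.29, 108.29, 136.94, 136.94, 172.46, 172.46, 172.46].

### API

Orientations are given as [roll, pitch, yaw] about the fixed x, y, z axes, in that order (R = Rz(yaw) Ry(pitch) Rx(roll)).
In Python, from workcell import sensors, capture, camera_info, bot gives the robot as it stands. The module is installed in compiled form; this text tells all that it offers.
- The arm moves only by the tool play_rows, never from a script. Its argument "targets" is text: rows parted by semicolons, each of 7 numbers parted by spaces: the shift along the tool's x, y, z in mm, then the turn, a rotation vector about the tool's x, y, z in degrees, then the opening, from 0 (shut) to 1 (fully open). In form: tx ty tz wx wy wz jaw; .... A call has 1 to 12 rows; each row is the pose to reach, as a shift and turn from the pose commanded when the call began, along the tool's axes at that moment; what a row does not reach only later rows make up. A row lasts 1/8 s, in which the tool goes at most 62.5 mm and 10.7 degrees, less where a joint would pass 70% of its speed; a pose out of reach is approached as far as the arm can. A call with a gripper value outside its range is refused whole. The fingers move at their own pace and stop on an object; the grip force is fixed at half the most. Time passes only in rows, so rows that repeat a pose let the fingers close. It gives the time, the measured TCP pose, the force, the opening and the grip force at its end, in the units of the state.
- sensors.state(): the state, without advancing time (a new reading comes with each control period).
- capture(name): name is "scene" or "top" or "wrist"; returns the picture (420x560x3 uint8, red, green, blue); there is no depth.
- camera_info(name): a dict with "fx", "fy", "cx", "cy" (pixels), "position" and "orientation" of the camera in the world. Camera axes: x right, y up, looking along -z (the intrinsics and any distortion apply to the point x, -y, -z); pixel columns grow to the right and rows downward; lengths in m; the calibration is good to about 2 mm. The wrist camera is an equidistant fisheye: a pixel r from the principal point sees the ray r / f radians off the axis. A picture is of the moment at which its call begins: read the wrist's pose just before it. camera_info takes no time and is no camera call; for the wrist camera it gives the pose at the moment of the call.
- bot.hand_in(): hands the job in; it is judged then, once.
The state is a dict: "clock": time; "joint_positions": joint angles; "qvel": joint speeds; "effort": joint torques, N m; "position": TCP position; "eef_rot": TCP orientation; "force": force on the tool from outside, world axes, zero at the start; "wrist_torque": the same for the moment, N m; "grip_width": opening from 0.0 (shut) to 1.0 (fully open); "finger_force": force on a finger pad.
Only numpy, scipy, OpenCV 4.12 (cv2) and the standard library are available. Lean on these libraries where they do the work, as an engineer would, in place of code of your own. Each camera call takes 0.05 s, during which the arm holds its last target. There are 200 camera calls.

## Working session

There is one attempt and no reset: what is moved stays moved. The work goes in short steps, Python scripts to look and compute and a tool call to move; the robot and the scene stay as the last step left them, time stands still between calls to the robot, and variables do not carry over. Pictures are saved under pics/ and viewed, at most 13 in all, crops included, and the job is handed in when it is done.

Besides the shell and the picture viewer there is one more tool, called in YAML: its name, and indented under it one key for each argument. play_rows: Moves the arm, as the interface text tells. Its arguments: {"type":"object","properties":{"targets":{"type":"string"}},"required":["targets"]}

```bash
mkdir -p pics
cat > h.py <<'E'
import numpy as np, cv2
from scipy.spatial.transform import Rotation as R
from workcell import sensors, capture, camera_info, bot
def rot(o):
    o=np.array(o,float)
    if o.shape==(3,3): return o
    if o.size==4: return R.from_quat(o).as_matrix()
    return R.from_euler('xyz',o,degrees=True).as_matrix()
def ray(ci,u,v,fish=False):
    x=(u-ci['cx'])/ci['fx']; y=(v-ci['cy'])/ci['fy']
    if fish:
        r=np.hypot(x,y); s=np.sin(r)/r if r>1e-9 else 1; d=np.array([x*s,-y*s,-np.cos(r)])
    else: d=np.array([x,-y,-1])
    return np.array(ci['position']), rot(ci['orientation'])@d
def onz(ci,u,v,z,fish=False):
    p,d=ray(ci,u,v,fish); return p+d*(z-p[2])/d[2]
def proj(ci,P,fish=False):
    q=rot(ci['orientation']).T@(np.array(P)-ci['position']); x,y,z=q[0],-q[1],-q[2]
    if fish:
        a=np.arctan2(np.hypot(x,y),z); h=np.hypot(x,y); x,y=a*x/h,a*y/h
    else: x,y=x/z,y/z
    return x*ci['fx']+ci['cx'], y*ci['fy']+ci['cy']
def tool(dworld):
    return rot(sensors.state()['eef_rot']).T@np.array(dworld)*1000
def snap(n,f):
    ci=camera_info(n); im=capture(n); cv2.imwrite('pics/'+f,im[:,:,::-1]); return ci,im
E
python3 - <<'E'
from h import *
for n in ('scene','top'):
    ci,im=snap(n,n+'0.png'); print(n,ci)
print(sensors.state(), camera_info('wrist'),bot.tcp_to_grasp)
E
```

```text
scene {'fx': 387.24012011270185, 'fy': 387.24012011270185, 'cx': 280.66457869387796, 'cy': 210.69361617003437, 'position': array([ 0.14620758, -0.68993816,  0.53833204]), 'orientation': array([ 60.86517491,   0.84067917, -39.4080111 ])}
top {'fx': 429.84706936090413, 'fy': 429.84706936090413, 'cx': 281.8058991148274, 'cy': 206.53850233021058, 'position': array([ 0.4828853 , -0.04976293,  1.39340397]), 'orientation': array([ 7.52832575e+00,  6.01443846e-02, -8.91851073e+01])}
{'clock': 0.1, 'joint_positions': array([-69.75699165,  23.94549434,  -0.59076992,  92.48300809,
         0.26790363,  63.63901203,  -3.03588046]), 'qvel': array([-0.0558189 , -0.04994884,  0.01313112, -0.06294276,  0.03297035,
        0.02598304,  0.02774474]), 'effort': array([ 3.21492349e-03, -8.52590275e+01,  6.42160177e-01, -4.26702833e+01,
       -4.86783183e-02,  1.63838547e-02,  5.70892701e-05]), 'position': array([0.24025619, 0.5765886 , 0.20487143]), 'eef_rot': array([-1.79933965e+02,  3.63955936e-03,  1.57380274e+02]), 'force': array([-0.10262352, -0.486743  , -0.86267251]), 'wrist_torque': array([-3.68280633e-02,  7.64151941e-05, -1.37633540e-02]), 'finger_force': 0.0, 'grip_width': 1.0017940012982631} {'fx': 325.19226210127806, 'fy': 325.19226210127806, 'cx': 275.6024359733711, 'cy': 204.84990571906923, 'position': array([0.16723939, 0.60676747, 0.38354449]), 'orientation': array([-15.60041894,   0.09833079,  67.39222361])} 0.0188
```

View pics/scene0.png

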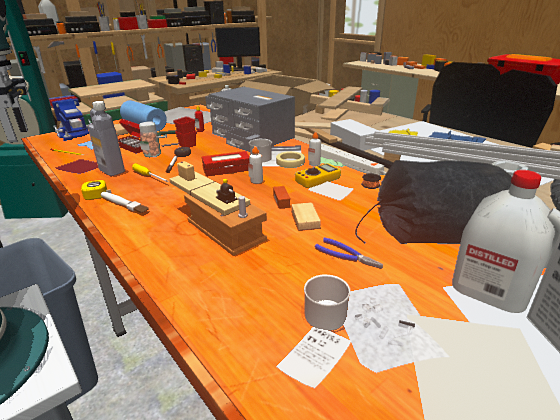

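View pics/top0.png

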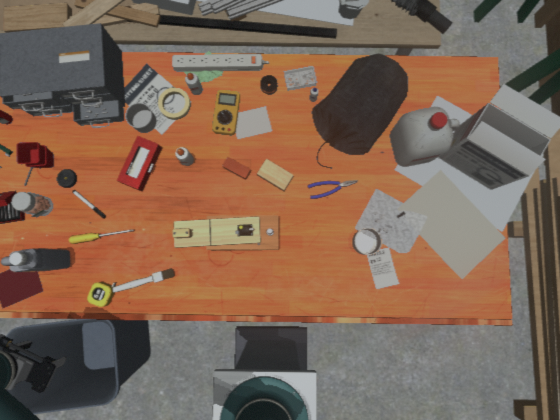

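Scene: riser with plate centred at about (226,231) in top; pin at (269,232), right-hand cup at (367,241). I'll zoom for measurement.

Run:
```python
from h import *
t=cv2.imread('pics/top0.png'); s=cv2.imread('pics/scene0.png')
a=cv2.resize(t[205:260,160:400],None,fx=3.33,fy=3.33,interpolation=cv2.INTER_CUBIC)
b=cv2.resize(s[150:260,150:350],None,fx=3.6,fy=3.6,interpolation=cv2.INTER_CUBIC)
o=np.zeros((600,800,3),np.uint8); o[:a.shape[0],:a.shape[1]]=a[:,:800]; o[190:190+b.shape[0],:b.shape[1]]=b
cv2.imwrite('pics/crop.png',o)
ci=camera_info('top')
for n,u,v,z in (('pin',269,232,.125),('cup',367,240,.066),('riserNE',279.5,216,.08),('riserSE',279.5,249,.08),('plateTL',173,220,.095),('plateTR',260,217,.095),('plateBL',173,247,.095),('plateBR',260,244,.095)):
    print(n,onz(ci,u,v,z).round(4))
```

```text
pin [ 0.5741 -0.0093  0.125 ]
cup [ 0.5579 -0.3099  0.066 ]
riserNE [ 0.627  -0.0392  0.08  ]
riserSE [ 0.526  -0.0408  0.08  ]
plateTL [0.6086 0.2837 0.095 ]
plateTR [0.6215 0.0198 0.095 ]
plateBL [0.527  0.2798 0.095 ]
plateBR [0.5397 0.0181 0.095 ]
```

View pics/crop.png

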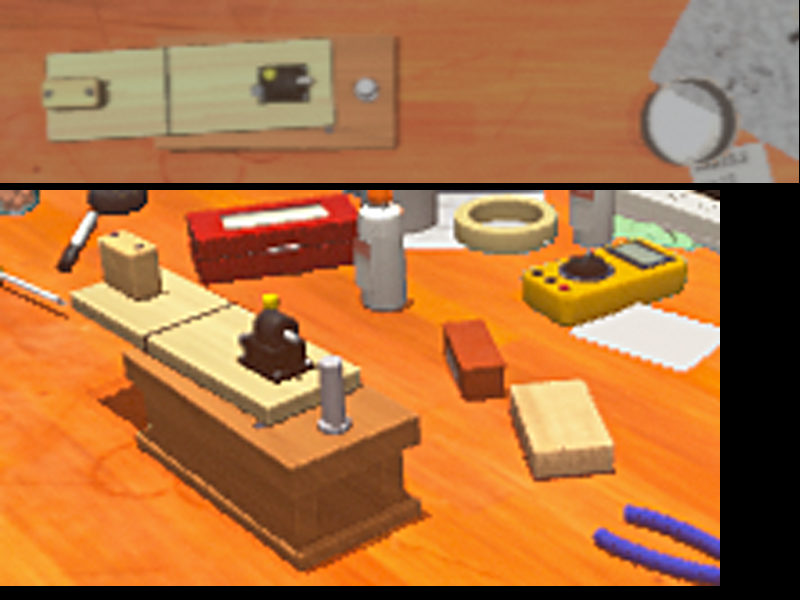

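Top view: the riser axis points to −y (within about 1°), pin near (0.575,−0.012), cup at (0.558,−0.310), plate yawed by about 2° relative to the riser. I'm moving above the pin for a closer look.

play_rows:
  targets: "-10 -8 -25 0 0 1 1; -50 -38 -45 0 0 6 1; -98 -75 -45 0 0 12 1; -147 -113 -45 0 0 18 1; -195 -150 -45 0 0 24 1; -245 -190 -45 0 0 30 1; -293 -227 -45 0 0 36 1; -341 -264 -45 0 0 42 1; -390 -302 -45 0 0 48 1; -438 -340 -45 0 0 55 1; -487 -378 -45 0 0 61 1; -535 -415 -45 0 0 67.4 1"

```text
clock: 1.6
position: [0.5752, -0.0137, 0.2504]
eef_rot: [180.0, -0.0, 89.8]
force: [0.7, 1.2, -0.1]
grip_width: 1.004
finger_force: 0.0
```

play_rows:
  targets: "0 0 0 0 0 0 1; 0 0 0 0 0 0 1; 0 0 0 0 0 0 1"

```text
clock: 1.98
position: [0.5743, -0.0106, 0.2504]
eef_rot: [-180.0, -0.0, 90.1]
force: [0.4, 0.4, 0.6]
grip_width: 1.0
finger_force: 0.0
```

Run:
```python
from h import *
s=sensors.state(); print(s['position'],s['eef_rot'],s['joint_positions'],s['force'])
ci,im=snap('wrist','w1.png'); print(ci)
import pickle; pickle.dump(ci,open('w1.pkl','wb'))
print(proj(ci,[.574,-.012,.125],1))
```

```text
[ 0.57427212 -0.0105912   0.25040558] [-1.79985039e+02 -2.72959632e-02  9.01089374e+01] [-26.688842    18.16032663  30.91029085  97.70700087 -10.05200505
  66.9129047    7.03488314] [0.43553637 0.38964185 0.56034357]
{'fx': 325.19226210127806, 'fy': 325.19226210127806, 'cx': 275.6024359733711, 'cy': 204.84990571906923, 'position': array([0.57310785, 0.06731506, 0.42911506]), 'orientation': array([-1.55738772e+01, -1.38312134e-02,  1.21323522e-01])}
(np.float64(276.2758325991797), np.float64(199.42331796115633))
```

View pics/w1.png

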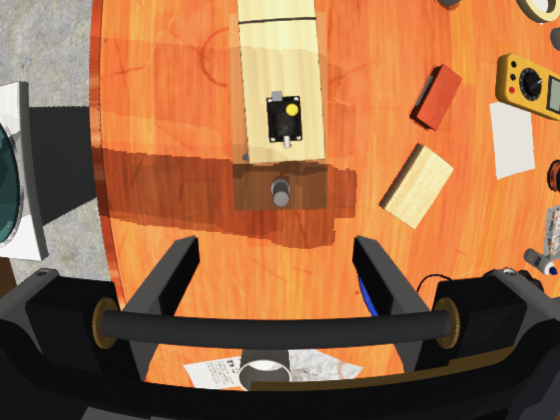

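Run:
```python
from h import *
import pickle; ci=pickle.load(open('w1.pkl','rb'))
for n,u,v,z in (('pintop',281,198.5,.125),('collar',281,184,.085),('rL',233.5,209,.08),('rR',327,209,.08),('pfL',247,163,.095),('pfR',325,159,.095),('lineL',238.5,22,.095),('lineR',315,18,.095)):
    print(n,onz(ci,u,v,z,1).round(4))
im=cv2.imread('pics/w1.png'); cv2.imwrite('pics/c2.png',cv2.resize(im[140:220,220:340],None,fx=6,fy=6,interpolation=cv2.INTER_CUBIC))
ct=camera_info('top'); print(onz(ct,366,239,.066))
```

```text
pintop [ 0.5786 -0.0111  0.125 ]
collar [ 0.5792 -0.0052  0.085 ]
rL [ 0.5261 -0.0349  0.08  ]
rR [ 0.6314 -0.0347  0.08  ]
pfL [0.5436 0.0192 0.095 ]
pfR [0.6247 0.0238 0.095 ]
lineL [0.5351 0.1679 0.095 ]
lineR [0.6133 0.1727 0.095 ]
[ 0.56097194 -0.30689952  0.066     ]
```

View pics/c2.png

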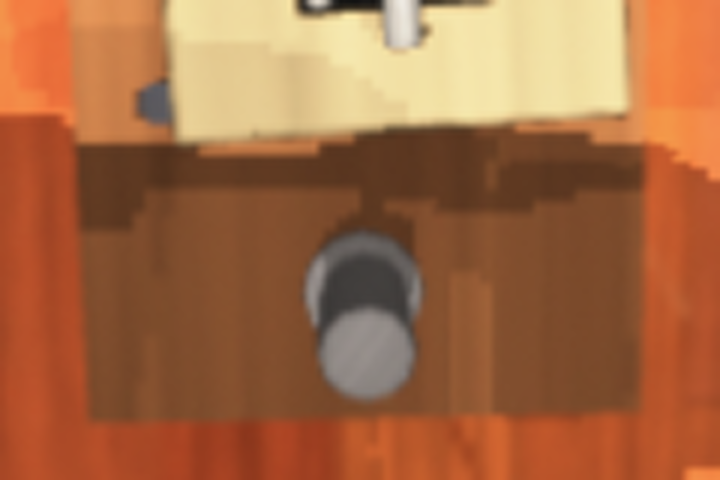

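The pin is at (0.579,−0.010), 25 mm behind the riser end edge at y≈−0.035, which matches the given size. The plate is yawed about 3° and the riser about 0.7°. A small grey bit sits beside the plate's front-left corner at (242–248,157), to be checked later. Next I grasp the pin.

play_rows:
  targets: "0 4.5 30 0 0 0 1; 0 4.5 75 0 0 0 1; 0 4.5 115 0 0 0 1; 0 4.5 140 0 0 0 1; 0 4.5 155 0 0 0 1; 0 4.5 158 0 0 0 1; 0 4.5 158 0 0 0 0.4; 0 4.5 158 0 0 0 0; 0 4.5 158 0 0 0 0; 0 4.5 158 0 0 0 0; 0 4.5 158 0 0 0 0; 0 4.5 158 0 0 0 0"

```text
clock: 3.52
position: [0.5791, -0.0119, 0.0925]
eef_rot: [180.0, 0.0, 90.0]
force: [0.4, -0.1, -0.0]
grip_width: 0.397
finger_force: 0.0
```

play_rows:
  targets: "0 0 0 0 0 0 0; 0 0 0 0 0 0 0; 0 0 0 0 0 0 0"

```text
clock: 3.9
position: [0.5791, -0.012, 0.0925]
eef_rot: [-180.0, 0.0, 90.0]
force: [0.2, 0.3, 0.3]
grip_width: 0.165
finger_force: 30.0
```

play_rows:
  targets: "0 0 -6 0 0 0 0; 0 0 -14 0 0 0 0; 0 0 -24 0 0 0 0; 0 0 -38 0 0 0 0; 0 0 -60 0 0 0 0; 0 0 -85 0 0 0 0; 0 0 -105 0 0 0 0; 0 0 -110 0 0 0 0; -30 -2 -110 0 0 0 0; -70 -5 -110 0 0 0 0; -110 -8 -110 0 0 0 0; -150 -11 -110 0 0 0 0"

```text
clock: 5.4
position: [0.5676, -0.1631, 0.2022]
eef_rot: [-180.0, -0.0, 90.0]
force: [0.7, -0.4, -0.6]
grip_width: 0.164
finger_force: 30.0
```

play_rows:
  targets: "-30 -2 0 0 0 0 0; -30 -2 0 0 0 0 0; -30 -2 0 0 0 0 0; -30 -2 0 0 0 0 0"

```text
clock: 5.9
position: [0.5662, -0.1908, 0.2023]
eef_rot: [-180.0, -0.0, 90.1]
force: [0.3, 0.2, -1.1]
grip_width: 0.164
finger_force: 30.0
```

Run:
```python
from h import *
s=sensors.state(); print(s['position'],s['eef_rot'],s['force'],s['grip_width'],s['finger_force'])
ci,im=snap('wrist','w2.png'); c2,i2=snap('scene','s2.png')
import pickle; pickle.dump(ci,open('w2.pkl','wb'))
print(proj(ci,[.559,-.309,.066],1),proj(c2,[.559,-.309,.066]))
o=np.vstack([im[:,:,::-1]]); b=cv2.resize(i2[180:360,170:400,::-1],(240,188))
o=np.hstack([o,np.zeros((420,240,3),np.uint8)]); o[:188,560:]=b
cv2.imwrite('pics/v2.png',o)
```

```text
[ 0.56623662 -0.19076697  0.20231922] [-1.79985848e+02 -1.83691016e-02  9.00646633e+01] [ 0.29929685  0.17510849 -1.07104975] 0.16383654791649943 29.99994456768036
(np.float64(269.8310811836728), np.float64(297.5156758751116)) (np.float64(326.15048001977823), np.float64(286.83003216128895))
```

View pics/v2.png

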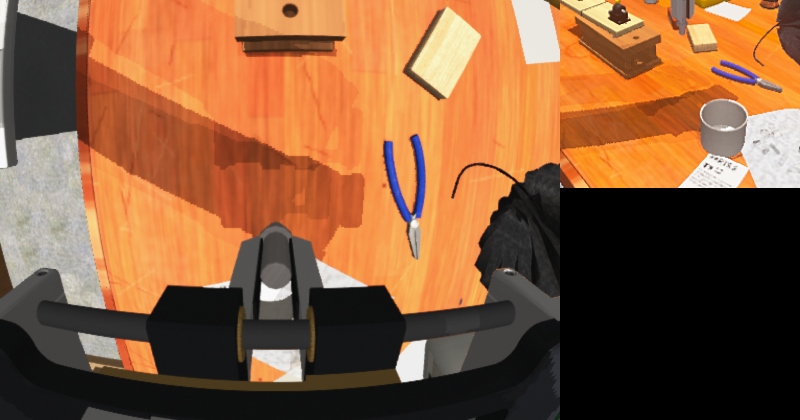

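The pin is out and held; the hole shows at (289,10). The cup in the scene view, at about (326,287), matches my estimate (0.559,−0.309). Placing it now.

play_rows:
  targets: "-30 -2 0 0 0 0 0; -70 -4 0 0 0 0 0; -105 -6 0 0 0 0 0; -118 -7 0 0 0 0 0; -118 -7 0 0 0 0 0; -118 -7 20 0 0 0 0; -118 -7 50 0 0 0 0; -118 -7 85 0 0 0 0; -118 -7 115 0 0 0 0; -118 -7 140 0 0 0 0; -118 -7 155 0 0 0 0; -118 -7 160 0 0 0 0"

```text
clock: 7.5
position: [0.5589, -0.309, 0.0415]
eef_rot: [-179.9, -0.0, 90.0]
force: [0.6, 0.0, 0.0]
grip_width: 0.164
finger_force: 30.0
```

play_rows:
  targets: "0 0 0 0 0 0 0; 0 0 0 0 0 0 0.27; 0 0 0 0 0 0 0.27; 0 0 0 0 0 0 0.27; 0 0 0 0 0 0 0.27"

```text
clock: 8.12
position: [0.5591, -0.31, 0.0427]
eef_rot: [180.0, 0.0, 90.0]
force: [-0.4, 0.3, -0.9]
grip_width: 0.271
finger_force: 0.0
```

play_rows:
  targets: "0 0 -10 0 0 0 0.27; 0 0 -25 0 0 0 0.27; 0 0 -45 0 0 0 0.27; 0 0 -75 0 0 0 0.27; 0 0 -115 0 0 0 0.27; 0 0 -155 0 0 0 0.4; 0 0 -185 0 0 0 0.6; 0 0 -200 0 0 0 0.8; 0 0 -200 0 0 0 1; 40 0 -200 0 0 0 1; 90 5 -200 0 0 0 1; 140 7 -200 0 0 0 1"

```text
clock: 9.62
position: [0.5655, -0.1682, 0.2411]
eef_rot: [-179.9, -0.0, 90.0]
force: [0.8, 0.4, 0.9]
grip_width: 0.977
finger_force: 0.0
```

Run:
```python
from h import *
s=sensors.state(); print(s['position'],s['eef_rot'],s['joint_positions'],s['force'])
c2,i2=snap('scene','s3.png'); c3,i3=snap('top','t3.png')
a=cv2.resize(i2[250:350,280:380,::-1],(400,400)); b=cv2.resize(i3[205:265,160:280,::-1],(400,200))
c=cv2.resize(i3[215:265,340:395,::-1],(220,200))
o=np.zeros((600,800,3),np.uint8); o[:400,:400]=a; o[:200,400:]=b; o[200:400,400:620]=c
cv2.imwrite('pics/v3.png',o)
```

```text
[ 0.56550437 -0.16824803  0.24107755] [-1.79890122e+02 -5.31389627e-03  8.99690781e+01] [-12.57406523  20.99155142  33.74906629  96.13366375 -12.47275142
  66.779369    24.35703777] [0.84825498 0.44586195 0.93144385]
```

View pics/v3.png

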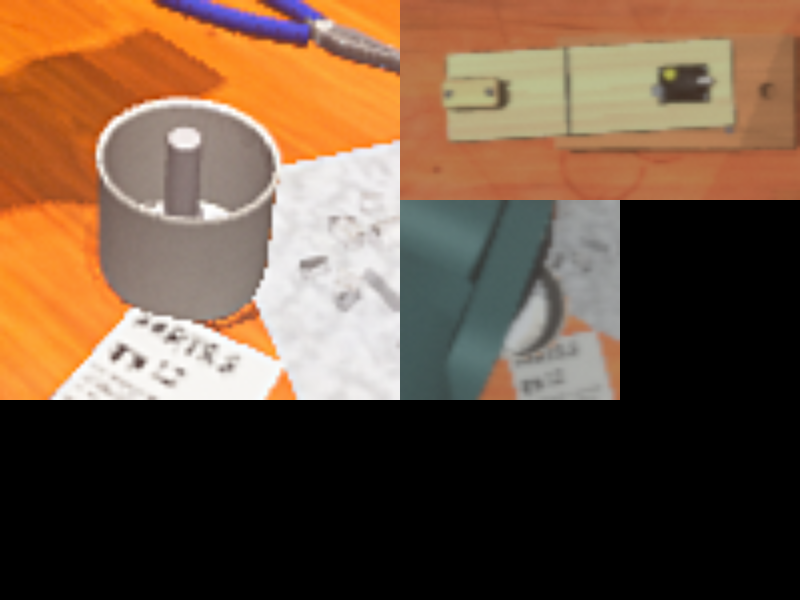

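The pin stands in the right-hand cup and the cup has not moved. I'm moving on to the grip block.

play_rows:
  targets: "20 1 -5 0 0 0 1; 70 2 -10 0 0 -1 1; 125 4 -10 0 0 -1.5 1; 180 5 -10 0 0 -2 1; 235 6 -10 0 0 -2.5 1; 290 7 -10 0 0 -3 1; 335 7 -10 0 0 -3.4 1; 358 7 -10 0 0 -3.4 1; 358 7 -10 0 0 -3.4 1; 358 7 -10 0 0 -3.4 1; 358 7 -10 0 0 -3.4 1"

```text
clock: 11.1
position: [0.5735, 0.1864, 0.2525]
eef_rot: [180.0, 0.0, 93.3]
force: [-0.8, 0.7, -0.2]
grip_width: 0.998
finger_force: 0.0
```

Run:
```python
from h import *
s=sensors.state(); print(s['position'],s['eef_rot'],s['joint_positions'],s['force'])
ci,im=snap('wrist','w4.png'); print(ci)
import pickle; pickle.dump(ci,open('w4.pkl','wb'))
print(proj(ci,[.569,.25,.135],1),onz(camera_info('top'),181.9,232.9,.135))
```

```text
[0.57345077 0.18641967 0.25251715] [1.79994779e+02 2.14730929e-02 9.32565582e+01] [-40.46916534  20.64749421  25.38829398  93.32002984  -9.35089957
  68.14582561  -9.75890297] [-0.76827826  0.71765267 -0.15798179]
{'fx': 325.19226210127806, 'fy': 325.19226210127806, 'cx': 275.6024359733711, 'cy': 204.84990571906923, 'position': array([0.56793791, 0.26434677, 0.43114036]), 'orientation': array([-15.62337556,  -0.0303343 ,   3.26764757])}
(np.float64(275.697343928326), np.float64(131.9593680478278)) [0.56712955 0.24550969 0.135     ]
```

View pics/w4.png

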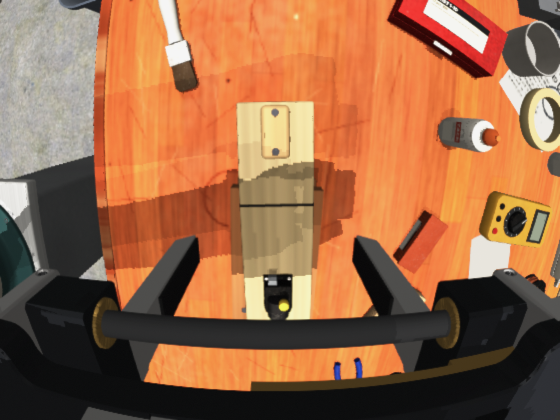

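The grip block top is centred at (275,132), just as predicted, and the plate sides are parallel to the tool (yaw 93.3).

Run:
```python
from h import *
import pickle; ci=pickle.load(open('w1.pkl','rb')); f=lambda *a:onz(*a,1).round(4)
for u,v in ((232.2,140),(234.8,210),(328,140),(326.7,208.7)): print('riser',f(ci,u,v,.08))
ci=pickle.load(open('w4.pkl','rb'))
print('line',f(ci,239.5,205.7,.095),f(ci,316.5,205.2,.095),'grip',f(ci,275.3,132,.135))
print('riserback',f(ci,233,185,.08),f(ci,322,187,.08))
# refined line: darkest row per column
g=cv2.cvtColor(cv2.imread('pics/w4.png'),6)
P=[onz(ci,u,195+np.average(np.arange(20),weights=np.clip(g[195:215,u].max()*.6-g[195:215,u].astype(float),0,None)+1e-6),.095,1) for u in range(245,312,3)]
P=np.array(P); k=np.polyfit(P[:,0],P[:,1],1); print('line fit',np.degrees(np.arctan(k[0])),np.polyval(k,.574))
```

```text
riser [0.5266 0.0423 0.08  ]
riser [ 0.5275 -0.0361  0.08  ]
riser [0.6297 0.0427 0.08  ]
riser [ 0.631  -0.0344  0.08  ]
line [0.5347 0.1673 0.095 ] [0.6176 0.1726 0.095 ] grip [0.5686 0.2499 0.135 ]
riserback [0.5252 0.1865 0.08  ] [0.6241 0.1899 0.08  ]
line fit 4.3317978866070215 0.17041500424640857
```

Run:
```python
from h import *
import pickle; ci=pickle.load(open('w1.pkl','rb')); c2=camera_info('scene')
p,d=ray(ci,245.5,157,1); q,e=ray(c2,222.8,214.4)
A=np.stack([d,-e],1); t=np.linalg.lstsq(A,q-p,rcond=None)[0]; print(p+d*t[0],q+e*t[1])
a=cv2.resize(cv2.imread('pics/s3.png')[195:225,205:245],(400,300),interpolation=2)
b=cv2.resize(cv2.imread('pics/w1.png')[145:175,230:270],(400,300),interpolation=2)
c=cv2.resize(cv2.imread('pics/w4.png')[295:325,230:270],(400,300),interpolation=2)
e=cv2.resize(cv2.imread('pics/t3.png')[230:260,245:285],(400,300),interpolation=2)
cv2.imwrite('pics/v5.png',np.vstack([np.hstack([a,b]),np.hstack([c,e])]))
```

```text
[0.54100723 0.02400141 0.08285324] [0.54401564 0.02228039 0.08278963]
```

View pics/v5.png

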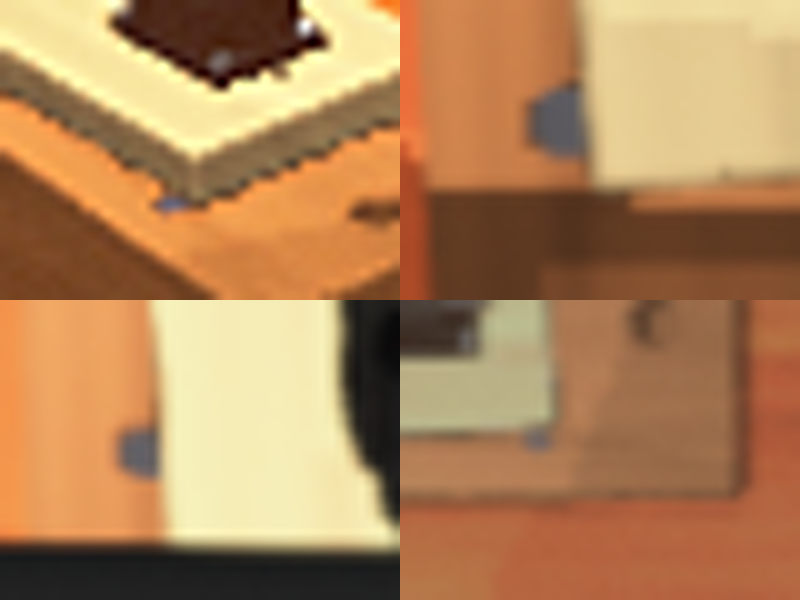

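The grey spot is a flush disc on the riser top (triangulated z≈0.081, partly under the flat plate), not an obstacle. Next I grasp the grip block.

play_rows:
  targets: "20 -1 10 0 0 0 1; 50 -1.5 20 0 0 0 1; 63.5 -1.5 50 0 0 0 1; 63.5 -1.5 90 0 0 0 1; 63.5 -1.5 125 0 0 0 1; 63.5 -1.5 144 0 0 0 1; 63.5 -1.5 150 0 0 0 1; 63.5 -1.5 150 0 0 0 1; 63.5 -1.5 150 0 0 0 0.5; 63.5 -1.5 150 0 0 0 0; 63.5 -1.5 150 0 0 0 0; 63.5 -1.5 150 0 0 0 0"

```text
clock: 12.65
position: [0.568, 0.2514, 0.1026]
eef_rot: [180.0, -0.0, 93.4]
force: [-0.6, 0.0, 0.4]
grip_width: 0.607
finger_force: 0.0
```

play_rows:
  targets: "0 0 0 0 0 0 0; 0 0 0 0 0 0 0; 0 0 0 0 0 0 0; 0 0 0 0 0 0 0"

```text
clock: 13.15
position: [0.568, 0.2514, 0.1024]
eef_rot: [180.0, 0.0, 93.4]
force: [0.7, 0.1, -0.9]
grip_width: 0.275
finger_force: 29.9
```

Run:
```python
from h import *
s=sensors.state(); print(s['position'],s['eef_rot'],s['force'],s['wrist_torque'],s['joint_positions'])
```

```text
[0.56796165 0.25138852 0.10244358] [1.79995774e+02 5.04628250e-03 9.33850098e+01] [ 0.74643945  0.09573206 -0.90464325] [ 0.00888568 -0.09439536  0.02270452] [-42.5914592   31.27923335  21.42541212  98.64673358 -13.79088649
  52.67272127 -12.20145065]
```

play_rows:
  targets: "-5 0 0.5 0 0 0 0; -17 0 0.5 0 0 0.2 0; -33 0 0.5 0 0 0.4 0; -50 -0.5 0.5 0 0 0.7 0; -67 -1 0.5 0 0 0.9 0; -84 -1 0.5 0 0 1.2 0; -101 -1.5 0.5 0 0 1.4 0; -118 -1.5 0.5 0 0 1.7 0; -135 -2 0.5 0 0 1.9 0; -152 -2 0.5 0 0 2.2 0; -168 -2.4 0.5 0 0 2.5 0; -180 -2.4 0.5 0 0 2.5 0"

```text
clock: 14.65
position: [0.5763, 0.0711, 0.1024]
eef_rot: [180.0, -0.0, 90.9]
force: [0.4, 5.9, 6.2]
grip_width: 0.273
finger_force: 29.9
```

play_rows:
  targets: "0 0 0 0 0 0 0; 0 0 0 0 0 0 0; 0 0 0 0 0 0 0"

```text
clock: 15.02
position: [0.5765, 0.0702, 0.1024]
eef_rot: [180.0, 0.1, 90.8]
force: [0.0, -5.7, 7.9]
grip_width: 0.275
finger_force: 29.9
```

Run:
```python
from h import *
s=sensors.state(); print(s['position'],s['eef_rot'],s['force'],s['wrist_torque'])
ci,im=snap('wrist','w6.png'); c3,i3=snap('top','t6.png'); c2,i2=snap('scene','s6.png')
import pickle; pickle.dump(ci,open('w6.pkl','wb'))
print(proj(ci,[.579,-.035,.08],1),proj(ci,[.578,-.01,.095],1))
o=np.zeros((600,800,3),np.uint8); o[:420,:560]=im[:,:,::-1]
o[420:600,:390]=cv2.resize(i3[205:265,200:330,::-1],(390,180)); o[300:600,400:]=cv2.resize(i2[165:285,170:330,::-1],(400,300))
cv2.imwrite('pics/v6.png',o)
```

```text
[0.57645596 0.07023441 0.10239303] [1.79957121e+02 6.54127346e-02 9.08110825e+01] [ 0.047888   -5.708496    7.91095414] [-1.14347205  0.20903854  0.0192383 ]
(np.float64(278.02613391226066), np.float64(356.53166075271156)) (np.float64(277.4336745262617), np.float64(345.40494212159075))
```

View pics/v6.png

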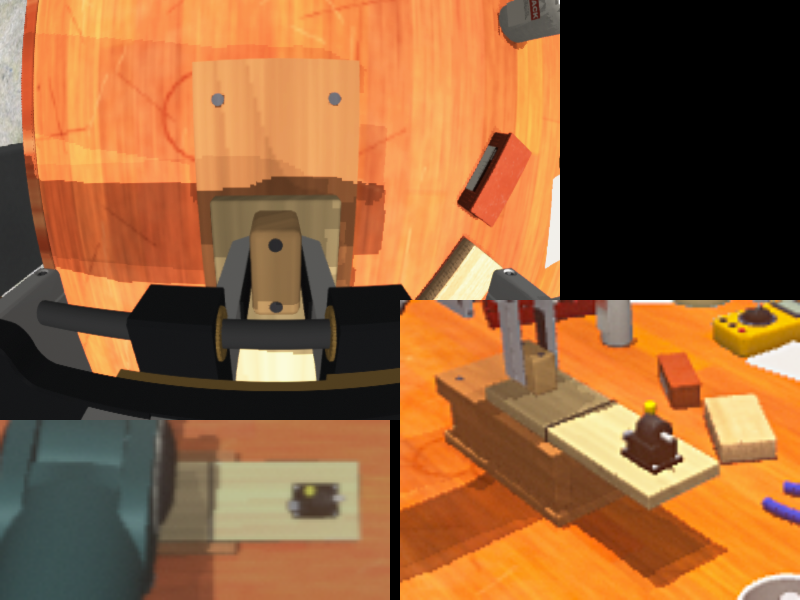

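The plate is flat, straight and held. The riser back edge shows at row 61, the tail at row 198, and the line is still behind the end edge. I'll measure the remaining distance from the top and scene views.

Run:
```python
from h import *
import pickle; ci=pickle.load(open('w6.pkl','rb'))
f=lambda *a:onz(*a).round(4)
print('back',f(ci,193,61,.08,1),f(ci,360,60,.08,1),'tail',f(ci,211,200,.095,1),f(ci,341,196,.095,1))
ct=camera_info('top'); g=cv2.cvtColor(cv2.imread('pics/t6.png'),6).astype(float)
row=g[222:238].mean(0); print('top line',np.round(row[262:280])); row2=g[240:244].mean(0); print(np.round(g[245:247].mean(0)[268:288])); print('front',np.round(row[310:328]))
print(np.round(g[217:218,268:288].mean(0)))
im=cv2.imread('pics/s6.png')[190:260,215:275]
a=cv2.resize(im,(510,595),interpolation=2); b=cv2.resize(cv2.imread('pics/t6.png')[210:255,260:290],(280,420),interpolation=2)
o=np.zeros((600,800,3),np.uint8);o[:595,:510]=a;o[:420,515:795]=b;cv2.imwrite('pics/v7.png',o)
```

```text
back [0.5227 0.1839 0.08  ] [0.6262 0.1861 0.08  ] tail [0.5364 0.0987 0.095 ] [0.6141 0.1023 0.095 ]
top line [109. 109. 109. 111. 114. 116. 116.  95.  87. 121. 151. 173. 179. 180.
 180. 180. 180. 180.]
[ 84.  84.  99. 114. 118. 118. 118. 119. 115. 117. 104.  96. 109. 115.
 115. 114. 114. 114. 114. 114.]
front [101. 118. 137. 167. 178. 180. 180. 181. 178. 150. 134. 135. 135. 135.
 136. 136. 135. 135.]
[ 89.  88.  87.  91. 117. 128. 131. 130. 128. 129. 107.  97. 118. 126.
 126. 127. 127. 127. 128. 127.]
```

View pics/v7.png

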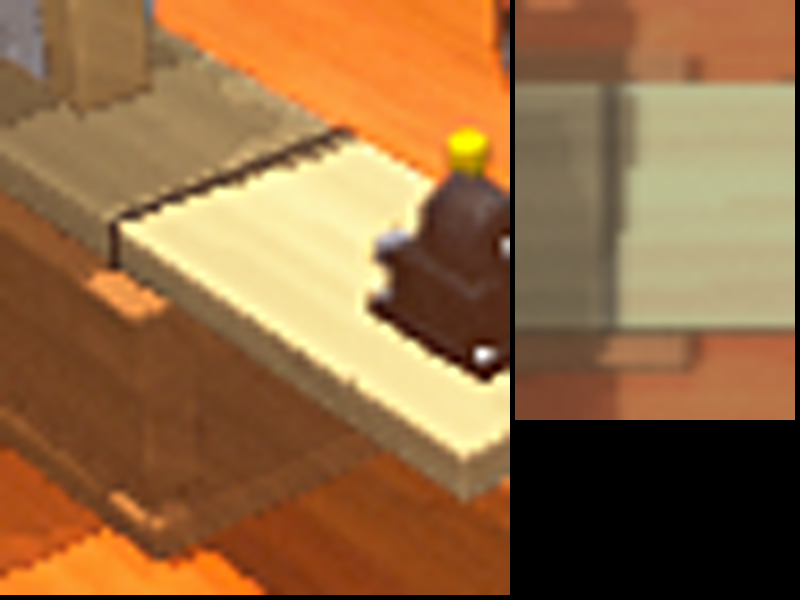

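Here the line meets the plate's left lower edge at scene (228.9,221.5), with the riser corner at about (234.3,225.5). In the top view the line is at u≈269.7 and the end edge at u≈277.8.

Run:
```python
from h import *
c=camera_info('scene'); t=camera_info('top')
print(onz(c,228.7,221.3,.08),onz(c,228.7,215.7,.095),onz(c,234.3,225.6,.08))
print(onz(t,269.7,230,.095),onz(t,277.8,230,.08))
```

```text
[ 0.53951667 -0.01021235  0.08      ] [ 0.54045153 -0.01096451  0.095     ] [ 0.53874414 -0.03492286  0.08      ]
[ 0.58233961 -0.01035933  0.095     ] [ 0.58383909 -0.03468871  0.08      ]
```

play_rows:
  targets: "-4 0 0.3 0 0 0 0; -10 0 0.3 0 0 0 0; -16 0 0.3 0 0 0 0; -21 0 0.3 0 0 0 0; -24 0 0.3 0 0 0 0; -24.3 0 0.3 0 0 0 0; -24.3 0 0.3 0 0 0 0; -24.3 0 0.3 0 0 0 0; -24.3 0 0.3 0 0 0 0"

```text
clock: 16.3
position: [0.5771, 0.048, 0.1024]
eef_rot: [179.9, -0.0, 90.9]
force: [-0.5, 5.2, 10.2]
grip_width: 0.276
finger_force: 30.0
```

Run:
```python
from h import *
s=sensors.state(); print(s['position'],s['eef_rot'],s['force'],s['wrist_torque'],s['finger_force'])
c3,i3=snap('top','t7.png'); c2,i2=snap('scene','s7.png')
g=cv2.cvtColor(i3,cv2.COLOR_RGB2GRAY).astype(float); print(np.round(g[222:238].mean(0)[270:290]),np.round(g[245:247].mean(0)[268:288]))
print(proj(c3,[.579,-.0347,.095]),proj(c2,[.539,-.035,.08]))
a=cv2.resize(i2[190:260,215:275,::-1],(510,595),interpolation=2); b=cv2.resize(i3[210:255,260:290,::-1],(280,420),interpolation=2)
o=np.zeros((600,800,3),np.uint8);o[:595,:510]=a;o[:420,515:795]=b;cv2.imwrite('pics/v8.png',o)
```

```text
[0.57706331 0.04798416 0.10237705] [ 1.79921061e+02 -4.90762388e-02  9.09127427e+01] [-0.51042388  5.20743343 10.23919539] [ 0.84415108  0.21138732 -0.0194048 ] 29.975152015686035
[109. 110. 110. 111. 114. 115. 105.  86. 114. 140. 162. 175. 179. 179.
 180. 180. 179. 180. 180. 179.] [ 80.  80.  80.  79.  79.  80.  80.  84. 106. 104. 100.  99. 112. 120.
 118. 114. 114. 114. 113. 113.]
(np.float64(277.7279848825717), np.float64(231.2163046356211)) (np.float64(234.41269010440303), np.float64(225.57519308709456))
```

View pics/v8.png

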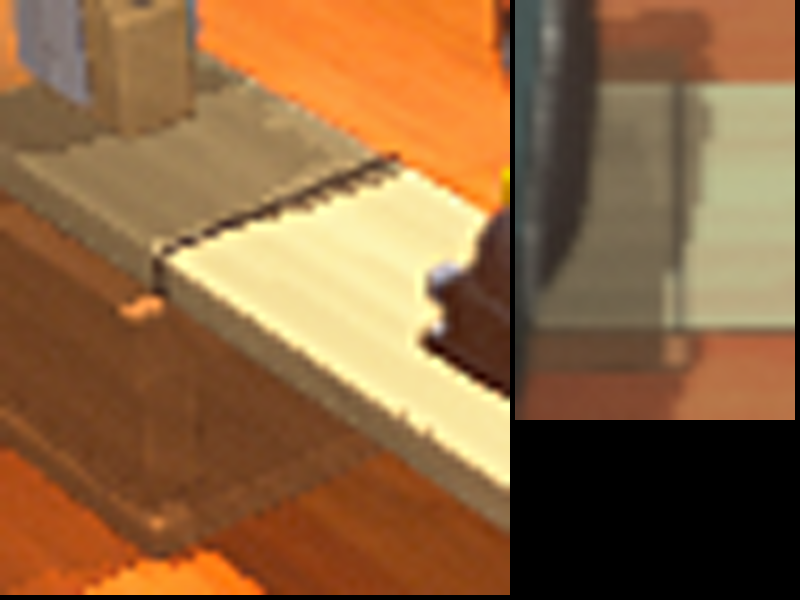

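The line is now about 2 mm short of the edge (top u≈277.0 against 277.7; TCP moved 22.3 mm of the wanted 24.3). A small nudge will close it.

play_rows:
  targets: "-1.5 0 0 0 0 0 0; -2.2 0 0 0 0 0 0; -2.2 0 0 0 0 0 0; -2.2 0 0 0 0 0 0; -2.2 0 0 0 0 0 0; -2.2 0 0 0 0 0 0"

```text
clock: 17.15
position: [0.5771, 0.046, 0.1024]
eef_rot: [179.9, -0.1, 90.9]
force: [1.0, 6.3, 10.1]
grip_width: 0.279
finger_force: 30.0
```

Run:
```python
from h import *
s=sensors.state(); print(s['position'],s['eef_rot'],s['force'],s['qvel'].round(2))
c3,i3=snap('top','t8.png')
g=cv2.cvtColor(i3,cv2.COLOR_RGB2GRAY).astype(float); print(np.round(g[222:238].mean(0)[270:290]))
```

```text
[0.57712284 0.04604697 0.10239702] [ 1.79919286e+02 -6.60588514e-02  9.09204994e+01] [ 0.98197406  6.3119127  10.05497582] [-0.08 -0.01 -0.02 -0.01  0.   -0.03  0.02]
[107. 110. 110. 109. 111. 114. 115.  97.  91. 120. 142. 168. 178. 180.
 179. 179. 179. 179. 179. 180.]
```

```bash
python3 -c "
from workcell import bot
print(bot.hand_in())"
```

```text
the job is handed in; nothing more can be done
None
```

The job is handed in at about 17 s of the 54 s allowed: the stop pin is in the right-hand cup, and the plate is held flat with its scribed line at the riser's end edge, within about 1 mm by my measurement.

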